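# Load the sample reader and run its stuck carriage home

### The job

Stand the slim capped sample vial in the cup of the reader's carriage while the carriage is still parked, and let go of it. Then push the carriage along its rail into the hood: it is gummed up, so press until it breaks free and work it past any tight place, and bring it gently up against the end stop hidden inside the hood without ramming it. Leave the carriage resting against the stop with the vial upright in its cup, everything else left where it is, and take the hand away.

Things in the scene. Friction and masses are not known exactly. Their poses are not given: they have to be found in the camera images.
- vial: Slim clear round vial with a white screw cap, 64 mm tall: body 26 mm in diameter, cap (top 14 mm) 27.6 mm, about 45 g. Stands on the bench near a wider jar and a low pot with similar caps; the vial is the slimmest. Origin: centre of its underside, z up.
- rail: Fixed metal rail, 400 mm long, 74 mm wide, 28 mm high, on the bench. Its +x runs along the rail, the way the carriage travels into the hood; z up. Origin: at bench height on the centre line, where the carriage's push plate stands at a travel of 0; the rail reaches from 75 mm behind it to 325 mm ahead.
- carriage: Aluminium, 0.5 kg, slides along rail +x, axes as the rail's. Origin: at bench height under the middle of its upright push plate; its rail x is the travel (parked: 0 to 5 mm). Deck top 42 mm up, black cup centred 115 mm ahead, nose's front 155 mm ahead. Stuck when parked: 8 to 12 N along the rail frees it; then slides at 3 N, a tight place of 5 to 9 N lies at 30 to 80 mm of travel.
- cup (a point): Centre of the cup's inner floor on the carriage, 46 mm above the bench. The cup is 34 mm wide inside and 45 mm outside, open at the top, its rim 18 mm above this point.
- push_face (a point): Middle of the rear face (away from the hood) of the carriage's upright push plate, 70 mm above the bench. The plate is 10 mm thick, 46 mm wide across the rail, from 42 to 92 mm above the bench. Push here along the rail's +x. At the stop the plate is still 65 mm or more outside the hood. The carriage stays where it is left.
- hood: White hood over the far rail, 132 mm wide, 140 long, 140 high. Origin: on the bench under its open mouth; +x inward along the rail. Nose and cup go in. 58 to 85 mm inside (varies) is the unseen stop, a rubber buffer (2 N/mm) met by the nose: a push climbing past 14 N means the stop. Over 22 N on it is ramming. When let go it eases the carriage back a few mm, still touching.
- jar: Clear round jar with a white cap, 52 mm wide, 70 mm tall, not to be moved. Origin: centre of its underside.
- pot: Low clear pot with a white cap, 46 mm wide, 36 mm tall, not to be moved. Origin: centre of its underside.
- jar_lid: Loose white lid, a disc 52 mm wide, 10 mm thick, lying near the rail, not to be moved. Origin: centre of its underside.
- dish: Small aluminium weighing dish, 64 mm wide, 18 mm tall, beside the rail, not to be moved. Origin: centre of its underside.
- weight: Brass 100 g weight with a knob, 32 mm wide, 44 mm tall, beside the rail, not to be moved. Origin: centre of its underside.
- eraser: White eraser, 45 x 20 x 12 mm, on the bench to the left, not to be moved. Origin: centre of its underside.
Not all that is in view belongs to the job. What is shaped like the vial but green or red is not meant. There is more than one size of the hood; the one meant has the size given above.

How it is judged:
On the way, in this order (a step that is already met when the one before it is completed fails the run):
1. the vial stands released in the cup while the carriage is still parked (horizontal distance between vial and cup below 0.008 m and z of vial in the frame of cup between -0.005 and 0.005 m and angle between vial's own z axis and vertical below 0.2 rad and x of carriage in the frame of rail below 0.012 m and contact force between the fingers and vial below 0.1 N), for 0.2 s.
2. the carriage has broken free and moved more than 25 mm with the vial in its cup (horizontal distance between vial and cup below 0.008 m and z of vial in the frame of cup between -0.005 and 0.005 m and angle between vial's own z axis and vertical below 0.2 rad and x of carriage in the frame of rail above 0.025 m), for 0.05 s.
At the end, for the whole second after the job is handed in: The carriage rests against the end stop in the hood (still touching it with more than 0.2 N, slower than 5 mm/s), and the vial stands released in the cup: within 8 mm of its centre, its foot within 5 mm of the cup floor, tilted less than 0.2 rad and at rest (horizontal distance between vial and cup below 0.008 m and z of vial in the frame of cup between -0.005 and 0.005 m and angle between vial's own z axis and vertical below 0.2 rad and contact force between hood and carriage above 0.2 N and linear speed of carriage below 0.005 m/s and linear speed of vial below 0.02 m/s).
It fails at once if the carriage is rammed into the stop: more than 22 N between them (contact force between hood and carriage above 22 N).
It fails at once if another thing on the bench (jar, pot, lid, dish, weight or eraser) is moved more than 30 mm (distance of any of jar, pot, jar_lid, dish, weight, eraser from where it was at the start of the episode above 0.03 m).
It also fails if it takes over 64 s, if anything falls off the work surface, if the arm or the gripper's body presses on something with over 40 N, if the wrist force passes 120 N, or if a joint passes its speed limit or range.

### The arm

A 6-joint arm with a two-finger parallel gripper is mounted at the origin on the work surface. World frame = base frame: x ahead of the robot, y to its left, z up, the work surface at z = 0. Lengths are in m, angles in rad, forces in N, time in s.
With the tool pointing down it reaches from about 0.375 to 0.975 m from the base axis. Payload 3.8 kg.
Tool frame: the origin (TCP) lies midway between the tips of the shut fingers; the grasp point (between the pads) lies 19 mm behind it; z points along the fingers, y is the line along which they close (so a half turn about z gives the same grasp; the last joint's range is limited). The gripper opens to 85 mm and grips with 20 to 120 N. Pads are 22 mm wide; open, the fingers measure 114 mm over their backs; the gripper's body (76 mm by 85 mm) begins 54 mm behind the grasp point. The pads swing forward as they close: fully open they stand 13 mm farther back than shut.
Start: joints at [-1.265, 0.264, 1.604, -0, 1.274, -0.037], TCP at [0.227, -0.636, 0.231] pointing down, gripper open.
Joint ranges: [-2.63, 2.63], [-0.94, 2.18], [0.31, 2.57], [-1.31, 4.45], [0, 2.66], [-2.55, 2.55]. Speed limits (rad/s): [2.57, 2.57, 3.14, 3.14, 3.14, 3.14].

### API

Orientations are given as a rotation vector (axis times angle).
In Python, from workcell import bot gives the robot as it stands.
- The arm moves only by the tool servo_tool, never from a script. Its argument "series" is a list of rows, each a list of 7 numbers: the shift along the world's x, y, z in units of 0.15 m (1.0 is 0.15 m), then the turn, a rotation vector about the world's x, y, z in units of 180 degrees (1.0 is 180 degrees), then the closure, from 0 (fully open) to 1 (shut). A call has 1 to 20 rows; each row is the pose to reach, as a shift and turn from the pose commanded when the call began, turning the shorter way round; what a row does not reach only later rows make up. A row lasts 1/10 s, in which the tool goes at most 50 mm and 8.59 degrees, less where a joint would pass 70% of its speed; a pose out of reach is approached as far as the arm can. A call with a number of a shift or a turn outside -1 to 1 is refused whole. A call with a gripper value outside its range is refused whole. The fingers move at their own pace and stop on an object; "newtons" is the grip in N (left out, the last holds). Time passes only in rows, so rows that repeat a pose let the fingers close. It gives the time, the measured TCP pose, the force, the opening and the grip force at its end, in the units of the state.
- bot.read_state(): the state, without advancing time (a new reading comes with each control period).
- bot.read_camera(name): name is "scene" or "top" or "wrist"; returns the picture (420x560x3 uint8, red, green, blue); there is no depth.
- bot.camera_info(name): a dict with "vertical_fov" (degrees; the focal length in pixels is half the picture's height over the tangent of half this angle, whatever the lens; pixels are square), "cx", "cy" (the principal point, pixels), "R" (3x3) and "t" (3): a world point X has camera coordinates R X + t. Camera axes: x right, y down, z forward; pixel columns grow to the right and rows downward; lengths in m; the calibration is good to about 2 mm. A picture is of the moment at which its call begins: read the wrist's pose just before it. camera_info takes no time and is no camera call; for the wrist camera it gives the pose at the moment of the call.
- bot.finish_job(): hands the job in; it is judged then, once.
Trained networks look in the newest picture that a camera, given by its name, has taken for a name from the list of things; names that differ only in an ending like _2 or _b are one class to them, and where a whole thing is asked for, a point or a joint stands for the part that bears it (a point fixed in the world has none). Each returns a list of dicts, best first, with "score" (0 to 1); they miss things now and then, are a little off and sometimes report something else, mostly with a low value. They report only what shows in the picture. A call takes as long as a camera call. They do not tell look-alikes from the thing itself.
- bot.recognise(target, camera): "box" ([left, top, right, bottom] as shares, 0 to 1, of the picture: columns of its width, rows of its height, round what is visible of it).
- bot.trace(target, camera): "mask" (420x560 bool, what is visible of it) and "box" ([left, top, right, bottom] as shares, 0 to 1, of the picture: columns of its width, rows of its height, round what is visible of it).
- bot.mark_of(target, camera): "at" ([row, column] as shares, 0 to 1, of the picture: columns of its width, rows of its height: a listed point, or the origin of a listed thing).
The state is a dict: "time": time; "q": joint angles; "joint_vel": joint speeds; "joint_torque": joint torques, N m; "tool_pos": TCP position; "tcp_rot": TCP orientation; "wrist_force": force on the tool from outside, world axes, zero at the start; "torque": the same for the moment, N m; "width": opening from 0.0 (shut) to 1.0 (fully open); "grip_force": force on a finger pad.
Only numpy, scipy, OpenCV 4.12 (cv2) and the standard library are available. Lean on these libraries where they do the work, as an engineer would, in place of code of your own. Each camera call takes 0.05 s, during which the arm holds its last target. There are 200 camera calls.

## Working session

There is one attempt and no reset: what is moved stays moved. The work goes in short steps, Python scripts to look and compute and a tool call to move; the robot and the scene stay as the last step left them, time stands still between calls to the robot, and variables do not carry over. Pictures are saved under pics/ and viewed, at most 13 in all, crops included, and the job is handed in when it is done.

Besides the shell and the picture viewer there is one more tool, called after "Emit:" by a JSON object that holds its "method" and its "body". servo_tool: Moves the arm, as the interface text tells. Shifts and turns lie within -1 to 1; 1 stands for 0.15 m of shift or 180 degrees of turn. Its arguments: {"type":"object","properties":{"series":{"type":"array","items":{"type":"array","items":{"type":"number"}}},"newtons":{"type":"number"}},"required":["series"]}

```bash
mkdir -p pics
cat > h.py <<'E'
import numpy as np, cv2
from workcell import bot
def save(n,im): cv2.imwrite('pics/'+n,cv2.cvtColor(im,cv2.COLOR_RGB2BGR))
def ray(cam,u,v,info=None):
    i=info or bot.camera_info(cam); f=210/np.tan(np.radians(i['vertical_fov'])/2)
    R=np.array(i['R']);t=np.array(i['t'])
    return -R.T@t, R.T@np.array([(u-i['cx'])/f,(v-i['cy'])/f,1])
def at_z(cam,u,v,z,info=None):
    c,d=ray(cam,u,v,info); return c+d*(z-c[2])/d[2]
def proj(cam,X,info=None):
    i=info or bot.camera_info(cam); f=210/np.tan(np.radians(i['vertical_fov'])/2)
    p=np.array(i['R'])@np.array(X)+np.array(i['t']); return np.array([i['cx']+f*p[0]/p[2],i['cy']+f*p[1]/p[2]])
def tri(a,b):
    (c1,d1),(c2,d2)=a,b; A=np.stack([d1,-d2],1); s=np.linalg.lstsq(A,c2-c1,rcond=None)[0]
    p,q=c1+s[0]*d1,c2+s[1]*d2; return (p+q)/2,np.linalg.norm(p-q)
E
python3 - <<'E'
from h import *
ims={c:bot.read_camera(c) for c in('scene','top')}
save('a.png',np.vstack([ims['scene'],ims['top']])[:, :]) 
save('top.png',cv2.resize(ims['top'],(800,600))); save('scene.png',cv2.resize(ims['scene'],(800,600)))
np.save('top.npy',ims['top'])
for t in['vial','cup','push_face','carriage','rail','hood','jar','pot','jar_lid','dish','weight','eraser']:
    P={}
    for c in('top','scene'):
        for d in bot.mark_of(t,c)[:3]:
            v,u=d['at'][0]*420,d['at'][1]*560; z={'cup':.046,'push_face':.07}.get(t,0)
            print(t,c,round(d['score'],2),[round(u),round(v)],at_z(c,u,v,z).round(3))
print({c:np.round(ray(c,280,210),3).tolist() for c in('top','scene')}, bot.read_state()['time'])
E
```

```text
vial top 0.67 [357, 211] [ 0.594 -0.234  0.   ]
vial top 0.67 [216, 204] [0.605 0.183 0.   ]
vial top 0.54 [401, 197] [ 0.637 -0.367  0.   ]
vial scene 0.86 [194, 297] [ 0.575 -0.31   0.   ]
vial scene 0.86 [223, 278] [ 0.591 -0.236  0.   ]
vial scene 0.56 [204, 322] [ 0.638 -0.351  0.   ]
cup top 0.65 [255, 201] [0.607 0.065 0.046]
cup scene 0.82 [299, 198] [0.605 0.07  0.046]
push_face top 0.71 [208, 202] [0.598 0.195 0.07 ]
push_face scene 0.74 [315, 168] [0.582 0.205 0.07 ]
push_face scene 0.56 [341, 221] [ 0.759 -0.009  0.07 ]
carriage top 0.62 [216, 204] [0.604 0.185 0.   ]
carriage scene 0.59 [316, 196] [0.602 0.177 0.   ]
rail top 0.55 [216, 205] [0.601 0.184 0.   ]
rail scene 0.71 [315, 193] [0.593 0.187 0.   ]
hood top 0.82 [283, 143] [ 0.8   -0.011  0.   ]
hood top 0.56 [281, 207] [ 0.599 -0.009  0.   ]
hood scene 0.76 [356, 252] [ 0.802 -0.012  0.   ]
hood scene 0.63 [281, 228] [ 0.599 -0.012  0.   ]
jar top 0.89 [382, 263] [ 0.441 -0.306  0.   ]
jar scene 0.6 [152, 277] [ 0.454 -0.309  0.   ]
pot scene 0.6 [136, 308] [ 0.498 -0.39   0.   ]
jar_lid top 0.68 [380, 262] [ 0.443 -0.299  0.   ]
jar_lid top 0.62 [238, 244] [0.487 0.114 0.   ]
dish top 0.59 [209, 167] [0.717 0.21  0.   ]
dish scene 0.54 [359, 200] [0.718 0.214 0.   ]
weight top 0.64 [246, 168] [0.717 0.098 0.   ]
weight top 0.26 [217, 207] [0.596 0.181 0.   ]
weight scene 0.65 [315, 191] [0.587 0.198 0.   ]
weight scene 0.45 [341, 216] [0.71  0.111 0.   ]
weight scene 0.34 [138, 314] [ 0.514 -0.398  0.   ]
eraser top 0.6 [137, 249] [0.466 0.409 0.   ]
eraser scene 0.45 [311, 157] [0.461 0.408 0.   ]
{'top': [[0.398, -0.009, 1.18], [0.161, 0.002, -0.987]], 'scene': [[1.047, -0.71, 0.561], [-0.462, 0.717, -0.523]]} 1.3
```

View pics/top.png

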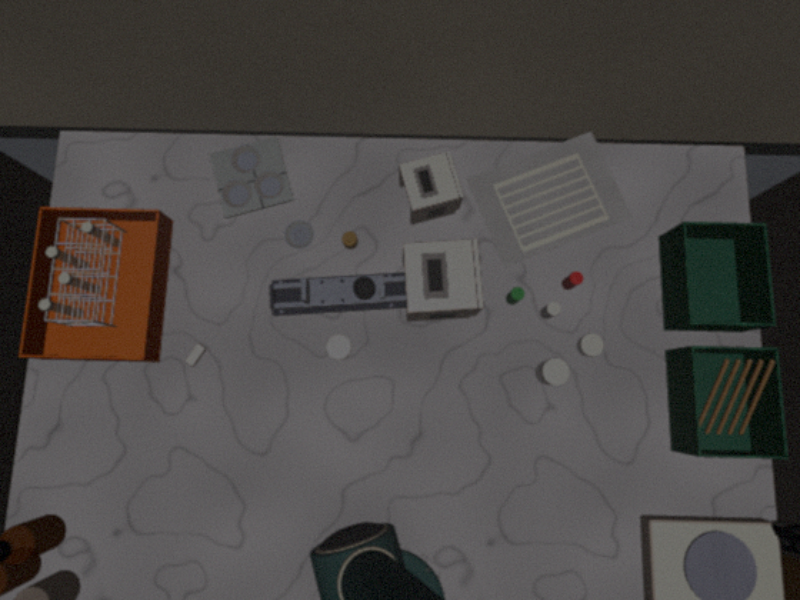

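View pics/scene.png

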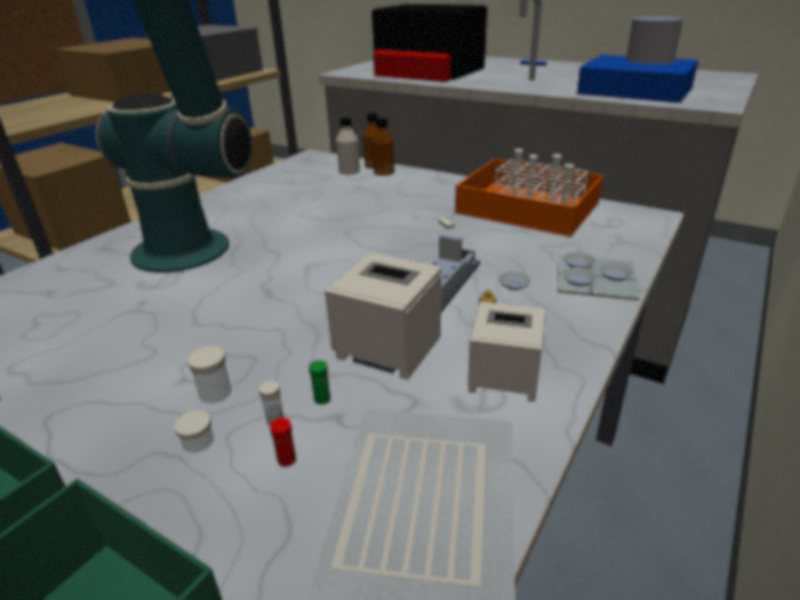

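The top view (in 800x600 pixels) shows the rail running from (270,297) to the large hood at (442,280). The carriage cup is at (364,288), with the smaller decoy hood at (430,185). Candidates for the vial are white slim (552,310), green (517,294), red (576,279), pot (592,345) and jar (556,372). I choose the white slim one at (552,310), which is at (270,400) in the scene view.

Run:
```python
from h import *
im=np.load('top.npy')
a=cv2.resize(im[185:280,330:430],None,fx=4,fy=4,interpolation=2); b=cv2.resize(im[165:260,175:275],None,fx=4,fy=4,interpolation=2)
b2=cv2.convertScaleAbs(np.hstack([a,b]),alpha=1.8); save('crop.png',b2)
# cap centroids (white blobs)
g=cv2.cvtColor(im,cv2.COLOR_RGB2GRAY).astype(float)
for n,u,v,r,z in[('vial',386,217,8,.064)]:
    p=g[v-r:v+r+1,u-r:u+r+1]; w=np.clip(p-p.max()*.8,0,None); yy,xx=np.mgrid[-r:r+1,-r:r+1]
    uu,vv=u+(w*xx).sum()/w.sum(),v+(w*yy).sum()/w.sum(); print(n,uu,vv,at_z('top',uu,vv,z))
for t in('carriage','rail','hood','vial','push_face'):
    for c in('top','scene'):
        for d in bot.trace(t,c)[:4]:
            m=d['mask'].astype(np.uint8); ys,xs=np.nonzero(m)
            print(t,c,round(d['score'],2),len(xs),[xs.min(),ys.min(),xs.max(),ys.max()],cv2.minAreaRect(np.c_[xs,ys].astype(np.float32)))
for y in(.19,):
    pass
```

```text
vial 387.7328850855746 215.2463325183374 [ 0.57224668 -0.30830213  0.064     ]
carriage top 0.8 1109 [np.int64(210), np.int64(192), np.int64(268), np.int64(214)] ((239.2301483154297, 203.2136993408203), (20.504459381103516, 58.2563591003418), 87.87889862060547)
carriage scene 0.87 573 [np.int64(303), np.int64(164), np.int64(325), np.int64(202)] ((313.96942138671875, 182.270751953125), (38.063148498535156, 21.939176559448242), 82.40535736083984)
rail top 0.8 2344 [np.int64(189), np.int64(191), np.int64(285), np.int64(220)] ((236.65618896484375, 205.38153076171875), (25.809354782104492, 96.07823944091797), 87.0262680053711)
rail top 0.38 130 [np.int64(378), np.int64(211), np.int64(391), np.int64(223)] ((384.2000732421875, 216.90000915527344), (9.838699340820312, 14.758047103881836), 63.43495178222656)
rail scene 0.88 1051 [np.int64(247), np.int64(164), np.int64(335), np.int64(260)] ((292.49322509765625, 214.70945739746094), (34.17680740356445, 114.03894805908203), 35.53767395019531)
hood top 0.82 1642 [np.int64(279), np.int64(106), np.int64(323), np.int64(156)] ((301.1831359863281, 131
[... 1276 characters left out ...]
2791748), 80.53767395019531)
vial scene 0.8 505 [np.int64(189), np.int64(291), np.int64(207), np.int64(326)] ((197.87530517578125, 308.668701171875), (35.50281524658203, 15.872427940368652), 81.46923065185547)
vial scene 0.77 412 [np.int64(216), np.int64(251), np.int64(231), np.int64(283)] ((223.5, 267.0), (32.0, 15.0), 90.0)
push_face top 0.58 1130 [np.int64(210), np.int64(192), np.int64(268), np.int64(214)] ((239.2301483154297, 203.2136993408203), (20.504459381103516, 58.2563591003418), 87.87889862060547)
push_face scene 0.72 531 [np.int64(303), np.int64(163), np.int64(324), np.int64(202)] ((313.64324951171875, 183.3196258544922), (20.961565017700195, 38.47245788574219), 11.88865852355957)
```

View pics/crop.png

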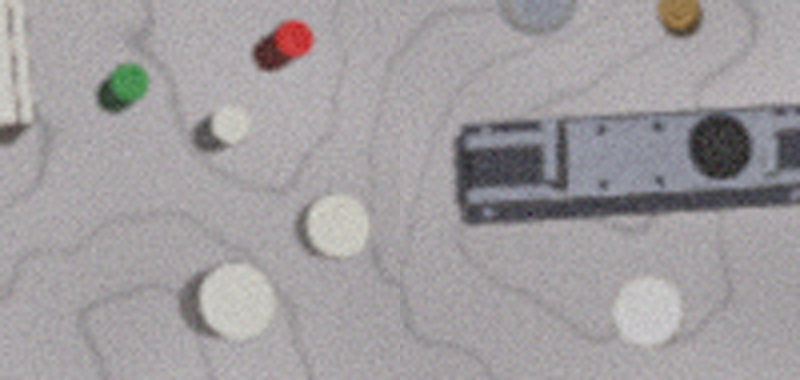

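The crop confirms the choice: a slim white cap at crop pixel (232,124), which is image pixel (388,216), with green at (128,80) and red at (294,38) as look-alikes. The black cup shows at (720,146) on the carriage.

Emit:
{"method": "servo_tool", "body": {"series": [[0.33, 0.33, 0, 0, 0, 0, 0.3], [0.66, 0.66, 0, 0, 0, 0, 0.3], [1, 0.95, 0, 0, 0, 0, 0.3]]}}

```text
time: 2.1
tool_pos: [0.3351, -0.5305, 0.2313]
tcp_rot: [-3.096, -0.533, -0.0]
wrist_force: [0.9, 0.6, 0.1]
width: 0.699
grip_force: 0.0
```

Run:
```python
from h import *
from scipy.spatial.transform import Rotation as R
s=bot.read_state(); print(s['time'],s['tool_pos'],s['tcp_rot'],s['width'],s['wrist_force']); print(R.from_rotvec(s['tcp_rot']).as_matrix().round(3))
# rail edges from top trace
for c in ('top',):
    im=np.load('top.npy'); 
    print(at_z('top',189,198,.028),at_z('top',189,220,.028))
    m=bot.trace('rail',c)[0]['mask']
    L=[]
    for u in range(200,276,3):
        v=np.nonzero(m[:,u])[0]
        if len(v): L.append([*at_z(c,u,v.min(),.042)[:2],*at_z(c,u,v.max(),.0)[:2]])
    L=np.array(L); print(np.degrees(np.arctan(np.polyfit(L[:,1],L[:,0],1)[0])),np.degrees(np.arctan(np.polyfit(L[:,3],L[:,2],1)[0])))
```

```text
2.1 [ 0.33512897 -0.5304649   0.23126372] [-3.09601598e+00 -5.33130593e-01 -2.59927586e-04] 0.6985769203393366 [0.86943001 0.59401355 0.13228552]
[[ 0.942  0.334  0.   ]
 [ 0.334 -0.942  0.   ]
 [ 0.     0.    -1.   ]]
[0.61476613 0.25894817 0.028     ] [0.5502697  0.25477677 0.028     ]
-5.002011058618254 -5.051282050805855
```

Emit:
{"method": "servo_tool", "body": {"series": [[0.24, 0.22, 0, 0, 0, 0, 0.3], [0.47, 0.45, 0, 0, 0, 0, 0.3], [0.7, 0.67, 0, 0, 0, 0, 0.3], [0.94, 0.89, 0, 0, 0, 0, 0.3], [1, 0.94, 0, 0, 0, 0, 0.3], [1, 0.94, 0, 0, 0, 0, 0.3]]}}

```text
time: 2.75
tool_pos: [0.486, -0.3892, 0.2314]
tcp_rot: [3.094, 0.541, 0.0]
wrist_force: [-0.2, -1.1, -0.1]
width: 0.704
grip_force: 0.0
```

```bash
cat > w.py <<'E'
from h import *
import sys
s=bot.read_state(); i=bot.camera_info('wrist'); im=bot.read_camera('wrist'); save(sys.argv[1],im)
print(s['time'],s['tool_pos'].round(4),np.round(ray('wrist',280,210,i),3).tolist())
for a in sys.argv[2:]:
    t,z=a.split(':')
    for d in bot.mark_of(t,'wrist')[:4]:
        v,u=d['at'][0]*420,d['at'][1]*560; print(t,'mark',round(d['score'],2),round(u),round(v),at_z('wrist',u,v,float(z),i).round(4))
    for d in bot.trace(t,'wrist')[:4]:
        m=d['mask'].astype(np.uint8);ys,xs=np.nonzero(m); print(t,'trace',round(d['score'],2),len(xs),xs.min(),ys.min(),xs.max(),ys.max())
E
python3 w.py w1.png vial:0
```

```text
2.75 [ 0.486  -0.3892  0.2314] [[0.558, -0.364, 0.374], [-0.28, -0.104, -0.954]]
vial mark 0.96 298 5 [ 0.6326 -0.3549  0.    ]
vial mark 0.66 229 54 [ 0.573  -0.3102  0.    ]
vial trace 0.89 1318 200 31 241 71
vial trace 0.85 506 285 0 317 20
vial trace 0.6 261 143 0 175 11
```

View pics/w1.png

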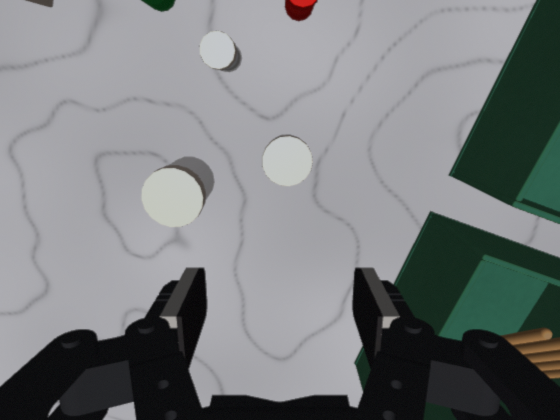

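The wrist view shows the slim white cap at (217,49), the pot at (287,160), the jar at (172,197), and the green and red ones at the top edge. The vial comes out at (0.573, -0.310), which agrees with the top view.

Emit:
{"method": "servo_tool", "body": {"series": [[0.2, 0.18, 0, 0, 0, 0, 0.3], [0.4, 0.36, 0, 0, 0, 0, 0.3], [0.583, 0.53, 0, 0, 0, 0, 0.3], [0.583, 0.53, -0.3, 0, 0, 0, 0.3], [0.583, 0.53, -0.6, 0, 0, 0, 0.3], [0.583, 0.53, -0.6, 0, 0, 0, 0.3]]}}

```text
time: 3.5
tool_pos: [0.5661, -0.3095, 0.1334]
tcp_rot: [-3.087, -0.532, 0.018]
wrist_force: [-1.5, 0.3, -0.3]
width: 0.7
grip_force: 0.0
```

```bash
python3 w.py w2.png vial:0
```

```text
3.5 [ 0.5661 -0.3095  0.1334] [[0.64, -0.286, 0.276], [-0.293, -0.096, -0.951]]
vial mark 0.79 199 124 [ 0.5962 -0.2375  0.    ]
vial mark 0.73 372 131 [ 0.6331 -0.356   0.    ]
vial mark 0.67 284 188 [ 0.5723 -0.3108  0.    ]
vial trace 0.86 2606 155 104 220 155
vial trace 0.74 2664 355 114 421 168
vial trace 0.66 2306 258 174 304 238
```

View pics/w2.png

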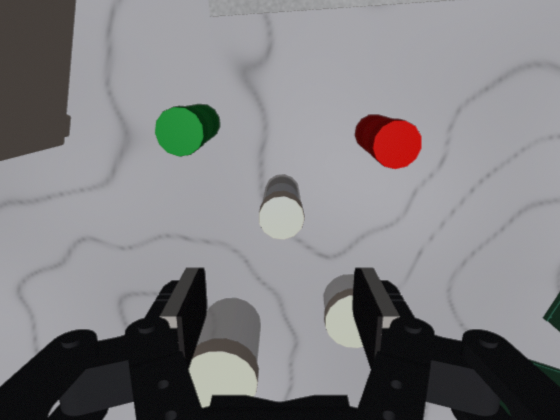

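The cap is at (282,217), centred between the fingers, and the pot and jar are clear of them. Next: descend and grip.

Emit:
{"method": "servo_tool", "body": {"series": [[0, 0, 0, 0, 0, 0, 0.3], [0, 0, -0.2, 0, 0, 0, 0.3], [0, 0, -0.4, 0, 0, 0, 0.3], [0, 0, -0.55, 0, 0, 0, 0.3], [0, 0, -0.65, 0, 0, 0, 0.3], [0, 0, -0.65, 0, 0, 0, 0.3], [0, 0, -0.65, 0, 0, 0, 0.8], [0, 0, -0.65, 0, 0, 0, 0.8], [0, 0, -0.65, 0, 0, 0, 0.8], [0, 0, -0.65, 0, 0, 0, 0.8], [0, 0, -0.65, 0, 0, 0, 0.8], [0, 0, -0.65, 0, 0, 0, 0.8]], "newtons": 25}}

```text
time: 4.85
tool_pos: [0.5736, -0.3117, 0.046]
tcp_rot: [3.093, 0.536, 0.004]
wrist_force: [-0.5, 0.1, 7.4]
width: 0.312
grip_force: 24.5
```

The hand is a little high on the cap and pressing down, so I'll open and regrip about 11 mm lower.

Emit:
{"method": "servo_tool", "body": {"series": [[0, 0, 0, 0, 0, 0, 0.4], [0, 0, 0, 0, 0, 0, 0.4], [0, 0, 0, 0, 0, 0, 0.4], [0, 0, -0.04, 0, 0, 0, 0.4], [0, 0, -0.07, 0, 0, 0, 0.4], [0, 0, -0.07, 0, 0, 0, 0.8], [0, 0, -0.07, 0, 0, 0, 0.8], [0, 0, -0.07, 0, 0, 0, 0.8], [0, 0, -0.07, 0, 0, 0, 0.8], [0, 0, -0.07, 0, 0, 0, 0.8], [0, 0, -0.07, 0, 0, 0, 0.8]], "newtons": 25}}

```text
time: 5.95
tool_pos: [0.5722, -0.311, 0.0334]
tcp_rot: [3.095, 0.536, 0.0]
wrist_force: [-0.6, -0.8, -0.9]
width: 0.312
grip_force: 24.6
```

Emit:
{"method": "servo_tool", "body": {"series": [[0, 0, 0.2, 0, 0, 0, 0.8], [0, 0, 0.45, 0, 0, 0, 0.8], [0, 0, 0.7, 0, 0, 0, 0.8], [0, 0, 1, 0, 0, 0.04, 0.8], [0, 0.1, 1, 0, 0, 0.08, 0.8], [0, 0.2, 1, 0, 0, 0.12, 0.8]]}}

```text
time: 6.55
tool_pos: [0.5736, -0.2818, 0.1866]
tcp_rot: [2.934, 1.111, 0.006]
wrist_force: [-0.7, 0.5, -1.6]
width: 0.312
grip_force: 24.8
```

Emit:
{"method": "servo_tool", "body": {"series": [[0, 0, 0.2, 0, 0, 0.04, 0.8], [0.03, 0, 0.45, 0, 0, 0.08, 0.8], [0.06, 0.15, 0.45, 0, 0, 0.12, 0.8], [0.09, 0.35, 0.45, 0, 0, 0.16, 0.8], [0.12, 0.6, 0.45, 0, 0, 0.2, 0.8], [0.15, 0.8, 0.45, 0, 0, 0.25, 0.8], [0.18, 1, 0.45, 0, 0, 0.299, 0.8], [0.18, 1, 0.45, 0, 0, 0.299, 0.8]]}}

```text
time: 7.35
tool_pos: [0.5994, -0.1274, 0.2509]
tcp_rot: [-2.113, -2.323, -0.002]
wrist_force: [-0.5, -0.0, -1.4]
width: 0.315
grip_force: 24.8
```

Emit:
{"method": "servo_tool", "body": {"series": [[0, 0.25, 0, 0, 0, 0, 0.8], [0, 0.5, 0, 0, 0, 0, 0.8], [0, 0.75, 0, 0, 0, 0, 0.8], [0, 0.95, 0, 0, 0, 0, 0.8], [0, 1, 0, 0, 0, 0, 0.8], [0, 1, 0, 0, 0, 0, 0.8]]}}

```text
time: 7.95
tool_pos: [0.5991, 0.0194, 0.2508]
tcp_rot: [2.12, 2.318, -0.001]
wrist_force: [-0.2, -1.1, -0.5]
width: 0.309
grip_force: 24.8
```

```bash
python3 w.py w3.png cup:.046 push_face:.07 carriage:0 hood:0; python3 -c "
from h import *
from scipy.spatial.transform import Rotation as R
s=bot.read_state();print(R.from_rotvec(s['tcp_rot']).as_matrix().round(3)[:,1],s['q'])"
```

```text
7.95 [0.5991 0.0194 0.2508] [[0.592, 0.094, 0.394], [0.029, -0.299, -0.954]]
cup trace 0.95 11074 256 0 323 175
push_face trace 0.97 11004 257 0 323 175
carriage trace 0.73 11025 257 0 323 175
hood trace 0.95 15887 415 204 559 356
hood trace 0.86 10544 203 200 379 400
[ 0.996  0.087 -0.   ] [-1.10450318e-02  1.10509968e-01  1.74843925e+00 -1.28197424e-04
  1.28274267e+00 -9.81743673e-02]
```

View pics/w3.png

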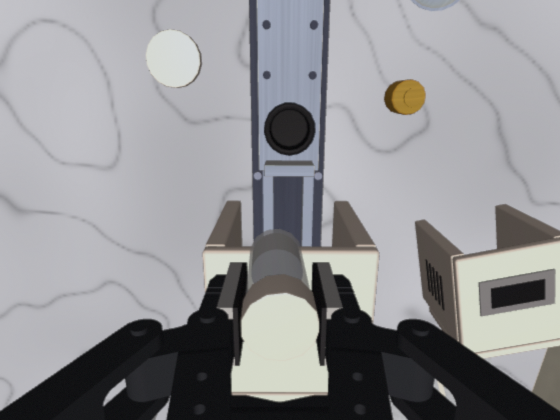

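The wrist view shows the black cup at (289,128) with the deck running straight up, the vial upright in the fingers around (277,280), the weight at (405,97) and the lid at (173,58).

Run:
```python
from h import *
i=bot.camera_info('wrist'); im=cv2.imread('pics/w3.png'); g=cv2.cvtColor(im,cv2.COLOR_BGR2GRAY)
for th in(25,45):
    m=(g[95:165,255:325]<th).astype(np.uint8)
    c=max(cv2.findContours(m,0,1)[0],key=cv2.contourArea)+np.array([[255,95]]); e=cv2.fitEllipse(c); print(th,e,at_z('wrist',*e[0],.064,i).round(4),at_z('wrist',*e[0],.046,i).round(4))
for v in(15,50,90,160): print(v,''.join('%4d'%x for x in g[v,246:336:2]))
# predicted image of the held vial
s=bot.read_state(); p=s['tool_pos']; zb=p[2]-.0334
a=np.linspace(0,6.28,60)
for z,r in((zb,.013),(zb+.064,.0138)):
    q=np.array([proj('wrist',[p[0]+r*np.cos(t),p[1]+r*np.sin(t),z],i) for t in a]); print(z,q.min(0),q.max(0))
print(proj('wrist',[.605,.068,.064],i))
print(''.join('%4d'%x for x in g[245,240:320:2])); print(''.join('%4d'%x for x in g[215:300:2,277]))
```

```text
25 ((289.1979675292969, 128.84893798828125), (40.14967727661133, 40.735408782958984), 19.391155242919922) [0.6038 0.0635 0.064 ] [0.6045 0.0619 0.046 ]
45 ((289.0827941894531, 128.60256958007812), (48.47179412841797, 50.531150817871094), 2.059504985809326) [0.6037 0.0637 0.064 ] [0.6043 0.0621 0.046 ]
15  174 147  68  69  66  95 162 167 165 165 164 160 165 164 164 162 164 161 157 160 162 159 163 165 161 164 160 164 166 163 164 161 160 158 161 157 158 159 151  76  68  77 183 189 188
50  183 182  89  71  67  69 156 164 165 163 161 161 163 161 160 160 164 160 154 158 160 158 163 161 161 161 157 162 163 161 159 159 156 157 158 156 157 157  97  67  70 133 191 190 191
90  184 184 127  70  68  69 136 160 162 159 156 161 160 157 157 157 161 159 155 158 157 159 159 160 159 157 155 159 161 159 158 158 153 156 153 156 159 133  66  67 123 192 194 193 192
160  184 184 183  89  67  67  95 157 161 160 124 116 115 115 115 115 117 117 127 128 127 127 126 130 128 126 127 128 128 128 128 128 126 145 157 158 140  67  70 149 198 197 196 196 196
0.2173308080922623 [253.2958547  223.54812323] [304.84283792 271.17306862]
0.2813308080922623 [238.76313415 285.61859675] [319.28902351 355.34557306]
[291.05131187 123.63229549]
  77 128 156 156 158 157 117  90  86  86  87  88  87  89  88  88  89  88  87  87  87  88  86  85  84  82  81  79  79  82  75 139 157 157 156 149  78  70  69  69
  70  69  69  70  70  70  69  87  92  88  86  87  87  87  87  87  87  95 102 102 102 102 102 102 102 101 102 101 102 100  92  90  92  92  92  93  92  93  94 133 214 215 215
```

Emit:
{"method": "servo_tool", "body": {"series": [[0.02, 0.15, 0, 0, 0, 0, 0.8], [0.04, 0.31, 0, 0, 0, 0, 0.8], [0.04, 0.31, -0.2, 0, 0, 0, 0.8], [0.04, 0.31, -0.4, 0, 0, 0, 0.8], [0.04, 0.31, -0.6, 0, 0, 0, 0.8], [0.04, 0.31, -0.8, 0, 0, 0, 0.8], [0.04, 0.31, -0.93, 0, 0, 0, 0.8], [0.04, 0.31, -0.93, 0, 0, 0, 0.8], [0.04, 0.31, -0.93, 0, 0, 0, 0.8]]}}

```text
time: 9.3
tool_pos: [0.6051, 0.0654, 0.1114]
tcp_rot: [-2.121, -2.317, 0.001]
wrist_force: [1.4, -0.2, -0.2]
width: 0.314
grip_force: 24.8
```

```bash
python3 w.py w4.png
python3 - <<'E'
from h import *
a=cv2.imread('pics/w4.png'); t=bot.read_camera('scene'); t=cv2.resize(t[140:240,250:350],(420,420),interpolation=2)[:,:,::-1]
cv2.imwrite('pics/c4.png',np.hstack([a[100:400,130:430],cv2.resize(t,(300,300))]))
i=bot.camera_info('wrist');p=bot.read_state()['tool_pos'];zb=p[2]-.0334
for n,c,z,r in(('vialfoot',p,zb,.013),('cap',p,zb+.064,.0138),('rim',[.604,.0636],.064,.0225)):
    q=np.array([proj('wrist',[c[0]+r*np.cos(k),c[1]+r*np.sin(k),z],i) for k in np.linspace(0,6.28,60)]); print(n,q.min(0).round(1),q.max(0).round(1))
E
```

```text
9.3 [0.6051 0.0654 0.1114] [[0.599, 0.14, 0.254], [0.028, -0.298, -0.954]]
vialfoot [253.2 223.5] [304.7 271.2]
cap [239.1 285.6] [319.7 355.4]
rim [232.5 199.6] [315.  276.4]
```

View pics/c4.png

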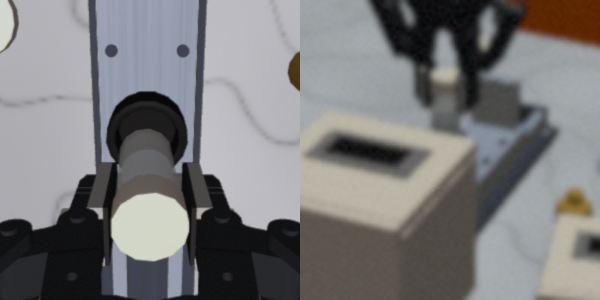

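Run:
```python
from h import *
i=bot.camera_info('wrist'); g=cv2.GaussianBlur(cv2.imread('pics/w4.png',0),(3,3),0)
P=[]
# rim outer: bright->dark edge, scanning radially from approx centre, upper half
for th in np.radians(np.arange(-165,-14,5)):
    c=np.array([277.5,232]); r=np.arange(30,52,.5); x=c[0]+r*np.cos(th); y=c[1]+r*np.sin(th)
    val=cv2.remap(g,x.astype(np.float32)[None],y.astype(np.float32)[None],1)[0]
    k=np.nonzero(val<60)[0]
    if len(k) and k[-1]<len(r)-1: P.append([x[k[-1]],y[k[-1]]])
P=np.array(P); W=np.array([at_z('wrist',*p,.064,i)[:2] for p in P])
from scipy.optimize import least_squares
f=least_squares(lambda q:np.hypot(W[:,0]-q[0],W[:,1]-q[1])-.0225,[.605,.066],loss='soft_l1',f_scale=.0005); print('cup',f.x,np.abs(f.fun).mean(),len(P))
f=least_squares(lambda q:np.hypot(W[:,0]-q[0],W[:,1]-q[1])-q[2],[.605,.066,.02],loss='soft_l1',f_scale=.0005); print('free',f.x)
for v in(232,240,250): print(v,g[v,236:320:2].tolist())
print(g[200:260:2,277].tolist())
```

```text
cup [0.60522499 0.06759452] 0.0006515163085935457 31
free [0.60497401 0.07050567 0.02007344]
232 [112, 30, 26, 25, 22, 10, 10, 24, 28, 29, 28, 28, 33, 47, 69, 78, 80, 80, 81, 81, 80, 81, 80, 78, 76, 69, 59, 45, 32, 29, 29, 28, 29, 28, 21, 10, 17, 24, 25, 26, 61, 142]
240 [73, 24, 26, 25, 20, 8, 6, 9, 25, 59, 77, 82, 85, 86, 86, 87, 86, 86, 86, 86, 86, 85, 86, 84, 84, 83, 82, 81, 79, 73, 66, 45, 27, 17, 7, 7, 14, 24, 25, 24, 44, 133]
250 [153, 111, 33, 26, 27, 24, 19, 51, 73, 83, 85, 85, 85, 85, 87, 89, 92, 96, 97, 98, 98, 97, 97, 96, 93, 88, 84, 81, 80, 79, 76, 70, 51, 15, 8, 18, 26, 25, 24, 68, 143, 154]
[14, 35, 37, 29, 23, 26, 28, 28, 29, 28, 28, 28, 28, 28, 45, 77, 81, 85, 85, 85, 85, 85, 85, 85, 88, 98, 100, 101, 101, 100]
```

Emit:
{"method": "servo_tool", "body": {"series": [[0.007, 0.03, 0, 0, 0, 0, 0.8], [0.007, 0.03, -0.04, 0, 0, 0, 0.8], [0.007, 0.03, -0.07, 0, 0, 0, 0.8], [0.007, 0.03, -0.1, 0, 0, 0, 0.8], [0.007, 0.03, -0.13, 0, 0, 0, 0.8], [0.007, 0.03, -0.13, 0, 0, 0, 0.8]]}}

```text
time: 10.0
tool_pos: [0.6058, 0.0696, 0.0909]
tcp_rot: [-2.121, -2.317, 0.002]
wrist_force: [0.3, -1.4, -0.8]
width: 0.311
grip_force: 24.9
```

```bash
python3 w.py w5.png
python3 - <<'E'
from h import *
a=cv2.imread('pics/w5.png'); cv2.imwrite('pics/c5.png',cv2.resize(a[130:330,180:380],(560,560)))
E
```

```text
10.0 [0.6058 0.0696 0.0909] [[0.599, 0.145, 0.234], [0.028, -0.299, -0.954]]
```

View pics/c5.png

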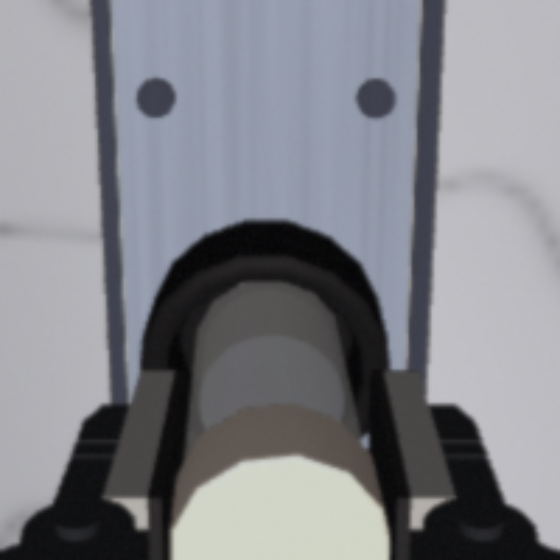

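The foot is inside the cup rim (foot edge at crop y≈282, inner rim edge at ≈255), and nothing is touching. Lowering to the floor now.

Emit:
{"method": "servo_tool", "body": {"series": [[0, 0, -0.03, 0, 0, 0, 0.8], [0, 0, -0.05, 0, 0, 0, 0.8], [0, 0, -0.065, 0, 0, 0, 0.8], [0, 0, -0.075, 0, 0, 0, 0.8], [0, 0, -0.08, 0, 0, 0, 0.8], [0, 0, -0.08, 0, 0, 0, 0.8]]}}

```text
time: 10.65
tool_pos: [0.606, 0.0699, 0.0796]
tcp_rot: [-2.121, -2.317, 0.001]
wrist_force: [-0.2, -3.9, 0.9]
width: 0.314
grip_force: 25.2
```

Emit:
{"method": "servo_tool", "body": {"series": [[0, -0.008, 0, 0, 0, 0, 0.8], [0, -0.013, 0, 0, 0, 0, 0.8], [0, -0.013, 0, 0, 0, 0, 0.8], [0, -0.013, 0, 0, 0, 0, 0.8]]}}

```text
time: 11.05
tool_pos: [0.6062, 0.0684, 0.0797]
tcp_rot: [-2.121, -2.317, -0.001]
wrist_force: [-0.1, 0.2, -0.0]
width: 0.315
grip_force: 25.0
```

Emit:
{"method": "servo_tool", "body": {"series": [[0, 0, -0.004, 0, 0, 0, 0.8], [0, 0, -0.004, 0, 0, 0, 0.6], [0, 0, -0.004, 0, 0, 0, 0.4], [0, 0, -0.004, 0, 0, 0, 0.4], [0, 0, -0.004, 0, 0, 0, 0.35], [0, 0, -0.004, 0, 0, 0, 0.35], [0, 0, 0.1, 0, 0, 0, 0.35], [0, 0, 0.3, 0, 0, 0, 0.35], [0, 0, 0.55, 0, 0, 0, 0.35], [0, 0, 0.55, 0, 0, 0, 0.35]]}}

```text
time: 12.05
tool_pos: [0.6109, 0.0685, 0.1703]
tcp_rot: [2.115, 2.311, 0.014]
wrist_force: [0.8, 0.6, 0.6]
width: 0.649
grip_force: 0.0
```

```bash
python3 w.py w6.png vial:.046 push_face:.07 cup:.046
python3 - <<'E'
from h import *
a=cv2.imread('pics/w6.png'); t=bot.read_camera('scene')[130:230,250:350,::-1]; T=bot.read_camera('top')[150:250,180:280,::-1]
cv2.imwrite('pics/c6.png',np.hstack([cv2.resize(a[:,:],(400,300)),cv2.convertScaleAbs(np.hstack([cv2.resize(t,(200,300)),cv2.resize(T,(200,300))]),alpha=1.3)]))
for t in('vial','cup'):
    for c in('scene','top'):
        for d in bot.mark_of(t,c)[:4]: print(t,c,round(d['score'],2),at_z(c,d['at'][1]*560,d['at'][0]*420,.046).round(4))
E
```

```text
12.05 [0.6109 0.0685 0.1703] [[0.602, 0.143, 0.313], [0.041, -0.297, -0.954]]
vial mark 0.84 270 202 [0.6057 0.0659 0.046 ]
vial trace 0.68 2323 244 188 289 252
push_face mark 0.67 264 16 [0.5934 0.1843 0.07  ]
push_face trace 0.78 17647 221 9 308 266
push_face trace 0.45 2375 244 187 289 251
cup trace 0.64 17472 220 10 308 266
vial scene 0.72 [ 0.6369 -0.283   0.046 ]
vial scene 0.67 [ 0.6641 -0.3772  0.046 ]
vial top 0.5 [ 0.4959 -0.3733  0.046 ]
cup top 0.72 [0.6075 0.0674 0.046 ]
```

View pics/c6.png

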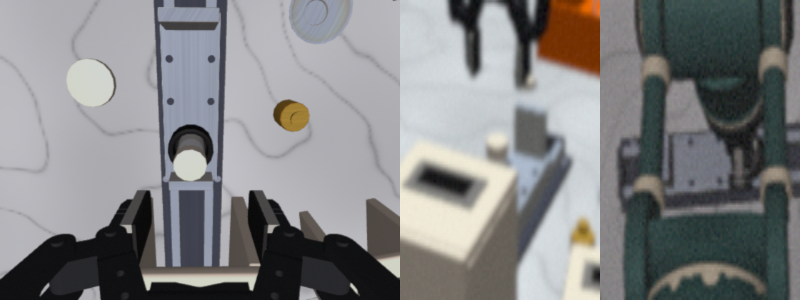

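The vial stands upright in the cup (cap at (190,165) in the left crop) and the push plate is at (190,15). Next: move behind the plate with the fingers shut.

Emit:
{"method": "servo_tool", "body": {"series": [[0, 0.2, 0.1, 0, 0, 0, 0.6], [-0.03, 0.45, 0.1, 0, 0, 0, 1], [-0.06, 0.7, 0.1, 0, 0, 0, 1], [-0.09, 0.95, 0.1, 0, 0, 0, 1], [-0.1, 1, 0.1, 0, 0, 0, 1], [-0.1, 1, 0.1, 0, 0, 0, 1]]}}

```text
time: 13.3
tool_pos: [0.5907, 0.2193, 0.1771]
tcp_rot: [2.118, 2.32, -0.001]
wrist_force: [-0.0, 0.5, -0.0]
width: -0.002
grip_force: 0.0
```

Emit:
{"method": "servo_tool", "body": {"series": [[0, 0.15, 0, 0, 0, 0, 1], [0, 0.15, -0.2, 0, 0, 0, 1], [0, 0.15, -0.4, 0, 0, 0, 1], [0, 0.15, -0.6, 0, 0, 0, 1], [0, 0.15, -0.75, 0, 0, 0, 1], [0, 0.15, -0.75, 0, 0, 0, 1], [0, 0.15, -0.75, 0, 0, 0, 1]]}}

```text
time: 14.0
tool_pos: [0.5913, 0.2393, 0.0646]
tcp_rot: [-2.122, -2.316, 0.002]
wrist_force: [-0.3, -0.5, 0.2]
width: 0.004
grip_force: 0.0
```

Run:
```python
from h import *
t=bot.read_camera('scene')[90:210,250:370,::-1]; cv2.imwrite('pics/c7.png',cv2.resize(t,(600,600),interpolation=2))
for c in('scene',):
    for d in bot.mark_of('push_face',c)[:2]: print(round(d['score'],2),at_z(c,d['at'][1]*560,d['at'][0]*420,.07).round(4))
```

```text
0.69 [0.5909 0.1917 0.07  ]
```

View pics/c7.png

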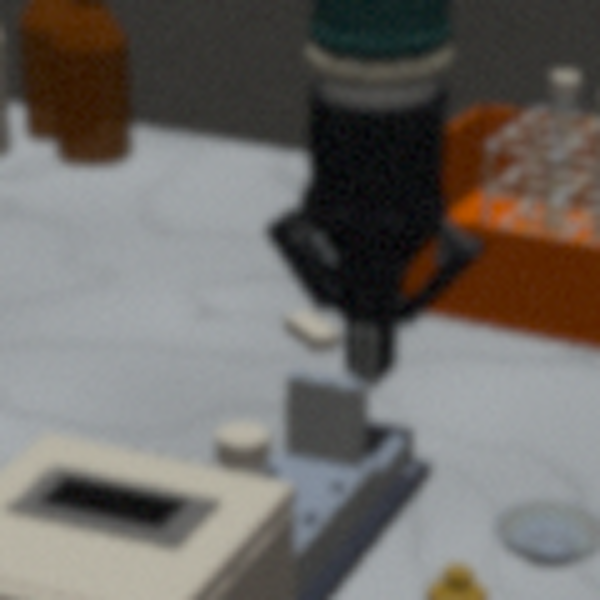

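The shut fingers hang behind the plate, with the plate at (327,420), the tips at (368,375) and the vial cap at (243,440). Approaching along the rail.

Emit:
{"method": "servo_tool", "body": {"series": [[0.006, -0.07, -0.03, 0, 0, 0, 1], [0.012, -0.14, -0.03, 0, 0, 0, 1], [0.0175, -0.2, -0.03, 0, 0, 0, 1], [0.02, -0.23, -0.03, 0, 0, 0, 1], [0.022, -0.25, -0.03, 0, 0, 0, 1], [0.022, -0.25, -0.03, 0, 0, 0, 1]]}}

```text
time: 14.7
tool_pos: [0.5946, 0.2026, 0.0604]
tcp_rot: [2.122, 2.317, 0.0]
wrist_force: [0.7, 0.0, -0.2]
width: 0.007
grip_force: 0.0
```

Emit:
{"method": "servo_tool", "body": {"series": [[0.001, -0.01, 0, 0, 0, 0, 1], [0.002, -0.02, 0, 0, 0, 0, 1], [0.003, -0.03, 0, 0, 0, 0, 1], [0.003, -0.04, 0, 0, 0, 0, 1], [0.004, -0.05, 0, 0, 0, 0, 1], [0.004, -0.05, 0, 0, 0, 0, 1]]}}

```text
time: 15.3
tool_pos: [0.595, 0.1956, 0.0603]
tcp_rot: [-2.121, -2.317, -0.0]
wrist_force: [0.2, 1.1, 0.1]
width: 0.002
grip_force: 0.3
```

Emit:
{"method": "servo_tool", "body": {"series": [[0.001, -0.008, 0, 0, 0, 0, 1], [0.001, -0.016, 0, 0, 0, 0, 1], [0.002, -0.024, 0, 0, 0, 0, 1], [0.002, -0.024, 0, 0, 0, 0, 1]]}}

```text
time: 15.7
tool_pos: [0.5952, 0.193, 0.0603]
tcp_rot: [-2.121, -2.316, -0.002]
wrist_force: [-0.5, 5.4, -0.5]
width: -0.002
grip_force: 2.9
```

Emit:
{"method": "servo_tool", "body": {"series": [[0.001, -0.006, 0, 0, 0, 0, 1], [0.001, -0.012, 0, 0, 0, 0, 1], [0.002, -0.018, 0, 0, 0, 0, 1], [0.002, -0.018, 0, 0, 0, 0, 1]]}}

```text
time: 16.1
tool_pos: [0.5953, 0.1921, 0.0603]
tcp_rot: [-2.12, -2.315, -0.005]
wrist_force: [-1.6, 11.0, -1.5]
width: -0.002
grip_force: 5.5
```

Emit:
{"method": "servo_tool", "body": {"series": [[0.0, -0.004, 0, 0, 0, 0, 1], [0.001, -0.008, 0, 0, 0, 0, 1], [0.001, -0.012, 0, 0, 0, 0, 1], [0.002, -0.02, 0, 0, 0, 0, 1], [0.002, -0.03, 0, 0, 0, 0, 1], [0.003, -0.04, 0, 0, 0, 0, 1]]}}

```text
time: 16.7
tool_pos: [0.596, 0.1846, 0.0603]
tcp_rot: [-2.12, -2.316, -0.002]
wrist_force: [-0.6, 5.6, -0.9]
width: -0.001
grip_force: 2.8
```

Emit:
{"method": "servo_tool", "body": {"series": [[0.001, -0.012, 0, 0, 0, 0, 1], [0.002, -0.024, 0, 0, 0, 0, 1], [0.003, -0.036, 0, 0, 0, 0, 1], [0.004, -0.048, 0, 0, 0, 0, 1], [0.005, -0.06, 0, 0, 0, 0, 1], [0.006, -0.072, 0, 0, 0, 0, 1], [0.007, -0.084, 0, 0, 0, 0, 1], [0.008, -0.096, 0, 0, 0, 0, 1], [0.009, -0.108, 0, 0, 0, 0, 1], [0.01, -0.12, 0, 0, 0, 0, 1], [0.011, -0.132, 0, 0, 0, 0, 1], [0.012, -0.144, 0, 0, 0, 0, 1], [0.013, -0.156, 0, 0, 0, 0, 1], [0.014, -0.168, 0, 0, 0, 0, 1]]}}

```text
time: 18.1
tool_pos: [0.5983, 0.1579, 0.0603]
tcp_rot: [2.121, 2.317, 0.0]
wrist_force: [0.7, 3.7, -1.2]
width: -0.004
grip_force: 1.6
```

Emit:
{"method": "servo_tool", "body": {"series": [[0.001, -0.012, 0, 0, 0, 0, 1], [0.002, -0.024, 0, 0, 0, 0, 1], [0.003, -0.036, 0, 0, 0, 0, 1], [0.004, -0.048, 0, 0, 0, 0, 1], [0.005, -0.06, 0, 0, 0, 0, 1], [0.006, -0.072, 0, 0, 0, 0, 1], [0.007, -0.084, 0, 0, 0, 0, 1], [0.008, -0.096, 0, 0, 0, 0, 1], [0.009, -0.108, 0, 0, 0, 0, 1], [0.01, -0.12, 0, 0, 0, 0, 1], [0.011, -0.132, 0, 0, 0, 0, 1], [0.012, -0.144, 0, 0, 0, 0, 1]]}}

```text
time: 19.3
tool_pos: [0.6001, 0.1364, 0.0603]
tcp_rot: [2.121, 2.317, 0.0]
wrist_force: [1.5, 3.7, -1.7]
width: -0.001
grip_force: 1.5
```

Emit:
{"method": "servo_tool", "body": {"series": [[0.001, -0.012, 0, 0, 0, 0, 1], [0.002, -0.024, 0, 0, 0, 0, 1], [0.003, -0.036, 0, 0, 0, 0, 1], [0.004, -0.048, 0, 0, 0, 0, 1], [0.005, -0.06, 0, 0, 0, 0, 1], [0.006, -0.072, 0, 0, 0, 0, 1], [0.007, -0.084, 0, 0, 0, 0, 1], [0.008, -0.096, 0, 0, 0, 0, 1], [0.009, -0.108, 0, 0, 0, 0, 1], [0.01, -0.12, 0, 0, 0, 0, 1], [0.011, -0.132, 0, 0, 0, 0, 1], [0.012, -0.144, 0, 0, 0, 0, 1]]}}

```text
time: 20.5
tool_pos: [0.6019, 0.1148, 0.0604]
tcp_rot: [2.121, 2.317, 0.0]
wrist_force: [2.0, 3.4, -2.1]
width: 0.005
grip_force: 1.6
```

Emit:
{"method": "servo_tool", "body": {"series": [[0.001, -0.01, 0, 0, 0, 0, 1], [0.002, -0.02, 0, 0, 0, 0, 1], [0.003, -0.03, 0, 0, 0, 0, 1], [0.004, -0.04, 0, 0, 0, 0, 1], [0.005, -0.05, 0, 0, 0, 0, 1], [0.006, -0.06, 0, 0, 0, 0, 1]]}}

```text
time: 21.1
tool_pos: [0.6027, 0.1058, 0.0603]
tcp_rot: [-2.121, -2.317, 0.0]
wrist_force: [1.0, 2.3, -1.0]
width: -0.001
grip_force: 1.6
```

Run:
```python
from h import *
t=bot.read_camera('scene')[110:210,250:350,::-1]; T=bot.read_camera('top')[140:240,210:310,::-1]
cv2.imwrite('pics/c8.png',cv2.convertScaleAbs(np.hstack([cv2.resize(x,(400,400),interpolation=2) for x in(t,T)]),alpha=1.3))
```

```text
(no output)
```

View pics/c8.png

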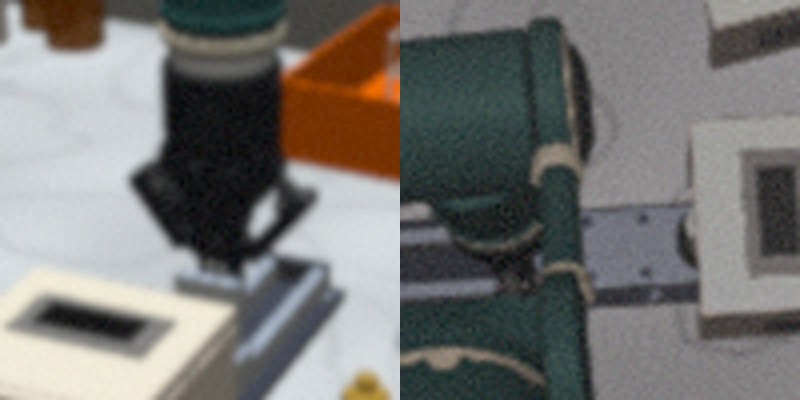

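The plate is being pushed by the fingers ((225,275) left), the cup is entering the hood ((688,245) right) and the vial is still upright. Continuing in small steps.

Emit:
{"method": "servo_tool", "body": {"series": [[0.001, -0.008, 0, 0, 0, 0, 1], [0.002, -0.016, 0, 0, 0, 0, 1], [0.003, -0.024, 0, 0, 0, 0, 1], [0.004, -0.032, 0, 0, 0, 0, 1]]}}

```text
time: 21.6
tool_pos: [0.6031, 0.101, 0.0603]
tcp_rot: [-2.121, -2.317, 0.0]
wrist_force: [-0.6, 3.3, 0.9]
width: -0.002
grip_force: 1.6
```

Emit:
{"method": "servo_tool", "body": {"series": [[0.001, -0.007, 0, 0, 0, 0, 1], [0.001, -0.014, 0, 0, 0, 0, 1], [0.002, -0.021, 0, 0, 0, 0, 1], [0.003, -0.028, 0, 0, 0, 0, 1]]}}

```text
time: 22.0
tool_pos: [0.6035, 0.0968, 0.0603]
tcp_rot: [-2.121, -2.317, 0.001]
wrist_force: [-1.6, 3.3, 2.1]
width: 0.0
grip_force: 1.6
```

Emit:
{"method": "servo_tool", "body": {"series": [[0.001, -0.007, 0, 0, 0, 0, 1], [0.001, -0.014, 0, 0, 0, 0, 1], [0.002, -0.021, 0, 0, 0, 0, 1], [0.003, -0.028, 0, 0, 0, 0, 1]]}}

```text
time: 22.4
tool_pos: [0.604, 0.0926, 0.0602]
tcp_rot: [-2.121, -2.317, 0.001]
wrist_force: [-2.2, 3.0, 1.9]
width: -0.0
grip_force: 1.6
```

Emit:
{"method": "servo_tool", "body": {"series": [[0, -0.007, 0, 0, 0, 0, 1], [0.001, -0.014, 0, 0, 0, 0, 1], [0.001, -0.021, 0, 0, 0, 0, 1], [0.002, -0.028, 0, 0, 0, 0, 1]]}}

```text
time: 22.8
tool_pos: [0.6044, 0.0884, 0.0602]
tcp_rot: [-2.121, -2.317, 0.0]
wrist_force: [-2.2, 3.3, 1.8]
width: -0.001
grip_force: 1.6
```

Emit:
{"method": "servo_tool", "body": {"series": [[0, -0.007, 0, 0, 0, 0, 1], [0.001, -0.014, 0, 0, 0, 0, 1], [0.001, -0.021, 0, 0, 0, 0, 1], [0.002, -0.028, 0, 0, 0, 0, 1]]}}

```text
time: 23.2
tool_pos: [0.6048, 0.0844, 0.0602]
tcp_rot: [-2.121, -2.317, -0.0]
wrist_force: [-1.9, 5.0, 1.8]
width: 0.003
grip_force: 2.4
```

Force is starting to rise, which may be the buffer.

Emit:
{"method": "servo_tool", "body": {"series": [[0, -0.006, 0, 0, 0, 0, 1], [0, -0.012, 0, 0, 0, 0, 1], [0.001, -0.018, 0, 0, 0, 0, 1]]}}

```text
time: 23.5
tool_pos: [0.6049, 0.0826, 0.0602]
tcp_rot: [-2.121, -2.316, -0.002]
wrist_force: [-2.4, 7.9, 0.7]
width: 0.001
grip_force: 4.0
```

Emit:
{"method": "servo_tool", "body": {"series": [[0, -0.007, 0, 0, 0, 0, 1], [0, -0.014, 0, 0, 0, 0, 1], [0.001, -0.021, 0, 0, 0, 0, 1], [0.001, -0.021, 0, 0, 0, 0, 1]]}}

```text
time: 23.9
tool_pos: [0.6051, 0.0805, 0.0602]
tcp_rot: [-2.12, -2.315, -0.004]
wrist_force: [-2.2, 9.5, 0.7]
width: 0.002
grip_force: 5.2
```

Emit:
{"method": "servo_tool", "body": {"series": [[0, -0.008, 0, 0, 0, 0, 1], [0, -0.016, 0, 0, 0, 0, 1], [0, -0.024, 0, 0, 0, 0, 1], [0, -0.024, 0, 0, 0, 0, 1]]}}

```text
time: 24.3
tool_pos: [0.6053, 0.0782, 0.0603]
tcp_rot: [-2.12, -2.314, -0.007]
wrist_force: [-0.7, 14.3, 0.5]
width: -0.004
grip_force: 7.3
```

Emit:
{"method": "servo_tool", "body": {"series": [[0, -0.005, 0, 0, 0, 0, 1], [0, -0.01, 0, 0, 0, 0, 1], [0, -0.01, 0, 0, 0, 0, 1]]}}

```text
time: 24.6
tool_pos: [0.6053, 0.0773, 0.0603]
tcp_rot: [-2.12, -2.314, -0.008]
wrist_force: [-1.9, 16.5, -1.4]
width: 0.008
grip_force: 8.3
```

That is the stop. Backing off slowly, then up and away.

Emit:
{"method": "servo_tool", "body": {"series": [[0, 0.01, 0, 0, 0, 0, 1], [0, 0.02, 0, 0, 0, 0, 1], [0, 0.03, 0, 0, 0, 0, 1], [0, 0.04, 0, 0, 0, 0, 1], [0, 0.05, 0, 0, 0, 0, 1], [0, 0.06, 0, 0, 0, 0, 1], [0, 0.08, 0, 0, 0, 0, 1], [0, 0.12, 0, 0, 0, 0, 1], [0, 0.18, 0, 0, 0, 0, 1], [0, 0.3, 0, 0, 0, 0, 1], [0, 0.5, 0, 0, 0, 0, 1], [-0.1, 0.6, 0.2, 0, 0, 0, 1], [-0.2, 0.7, 0.5, 0, 0, 0, 1], [-0.3, 0.7, 0.8, 0, 0, 0, 1], [-0.3, 0.7, 0.8, 0, 0, 0, 1], [-0.3, 0.7, 0.8, 0, 0, 0, 1]]}}

```text
time: 26.2
tool_pos: [0.5611, 0.18, 0.1826]
tcp_rot: [2.118, 2.317, 0.006]
wrist_force: [-0.6, 0.1, -0.1]
width: 0.0
grip_force: 0.0
```

Run:
```python
from h import *
print(bot.read_state()['time'])
t=bot.read_camera('scene')[110:210,250:350,::-1]; w=bot.read_camera('wrist')[:,:,::-1]
cv2.imwrite('pics/c9.png',np.hstack([cv2.resize(t,(300,300),interpolation=2),cv2.resize(w,(400,300))]))
for t in('jar','jar_lid','weight','dish','vial'):
    for c in('top','wrist'):
        for d in bot.mark_of(t,c)[:2]: print(t,c,round(d['score'],2),at_z(c,d['at'][1]*560,d['at'][0]*420,0).round(3))
```

```text
26.2
jar top 0.92 [ 0.436 -0.299  0.   ]
weight wrist 0.72 [0.709 0.098 0.   ]
dish wrist 0.83 [0.719 0.207 0.   ]
dish wrist 0.7 [0.709 0.096 0.   ]
vial top 0.61 [ 0.614 -0.022  0.   ]
```

View pics/c9.png

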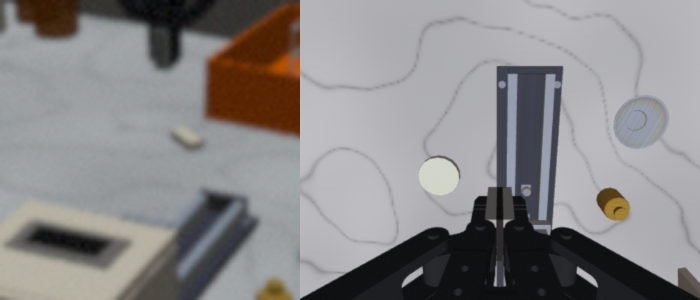

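The hand is clear, the lid (439,175), weight (613,204) and dish (641,121) have not moved, and the carriage is in the hood.

```bash
python3 -c "
from workcell import bot
print(bot.finish_job())"
```

```text
the job is handed in; nothing more can be done
None
```

I stood the vial in the cup, let go, and pushed the carriage gently to the stop (peak push about 16.5 N), then withdrew the hand and handed the job in at about 26 s. The vial was out of view in the hood at the end, so I couldn't confirm it was still upright there, and no verdict came back.

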